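# Hold the soap tray's pusher back for restocking

### The job

Get the soap tray ready for restocking: square up the three loose detergent cartons that stand beside it into one straight row along the tray, broad face to broad face, upright on the counter and touching or nearly touching, about where they stand now, so that a colleague can lift the whole row at once. Then pull the tray's spring-loaded pusher back until its front face is level with the load marks on the side walls, and finish while holding it there with the gripper: do not let it go. The carton already standing in the tray stays in its place, and everything else on the counter is left alone.

Things in the scene. Friction and masses are not known exactly. Their poses are not given: they have to be found in the camera images.
- tray: grey plastic spring-pusher shelf tray, fixed to the counter: 300 long (its x) by 70 wide (its y); floor 5 thick, side and rear walls 4 thick and 39 high, a clear front stop 50 high at its +x end (the end away from the robot). Origin: centre of its underside, on the counter; x runs along the tray towards the front stop, y to its left, z up. The loose cartons stand on its -y side
- pusher (a joint): travel of the pusher along the tray in m: 0 at the start, when its plate presses on the carton left in the tray; grows as it is pulled along the tray's -x (towards the robot). Its front face is level with the load marks at 0.140; hard end stop at 0.175. A strip spring pulls it back towards the front stop with about 4 N at 0 and 6 N at the marks; let go, it runs back
- pusher_face (a point): black pusher that rides in the tray: an upright plate 52 wide (tray's y), 4 thick, its top 97 above the counter, and behind it, in the middle, an upright pull web 12 thick (tray's y) by 40 long (tray's x), from 37 to 97 above the counter, which is what one pinches from above. This point: on the front face of the plate (the +x side), in its middle, 44 above the counter; moves with the pusher; axes as the tray's. The carton in front of the plate is 79 high above the counter
- pusher_grip (a point): middle of the pull web, 77 above the counter (20 below its top) and 24 behind the plate's front face; moves with the pusher; axes as the tray's, so the web is pinched along y
- load_mark (a point): point midway between the two load marks, 44 above the counter: white ribs 6 wide that run up the outside of both side walls to a tab on each rim that stands 10 out from the wall; x of the tray -36. The pusher's front face is to be level with it; axes as the tray's
- carton_a_mid (a point): centre (37 above its foot) of a loose detergent carton, 42 deep (its x, between its broad faces) by 58 wide (its y) by 74 high, 60 to 130 g, standing upright on the counter beside the tray. The three are alike and stand in any order, turned up to 0.35 rad from the tray's axes, with gaps between them
- carton_b_mid (a point): centre of another such carton; axes and size as carton_a
- carton_c_mid (a point): centre of another such carton; axes and size as carton_a
- front_carton_mid (a point): centre of the like carton that stands in the tray between the front stop and the pusher; it stays there
- softener: bystander: white softener bottle, 76 across, 210 high; origin under its foot
- spray: bystander: clear spray bottle with white head, 76 across, 225 high; origin under its foot
- mug: bystander: white mug, 78 across, 88 high, beyond the cartons from the tray; origin under its foot
- sheets_box: bystander: flat pale green box 65 x 110 x 42 high, beyond the cartons from the tray; origin under its centre
- scoop: bystander: white measuring scoop, cup 44 across and 34 high with a handle 77 long to its -x, on the tray's +y side near its front; origin under its cup
- coin_dish: bystander: wooden dish of coins, 94 across, 22 high, on the tray's +y side near its rear; origin under its centre
- lint_brush: bystander: wooden clothes brush lying bristles down, 225 long with its handle, 50 wide, 32 high; origin under it, near the middle

How it is judged:
By the outcome, as a careful person would: the job done as asked, in the order asked, and still so for the second after the job is handed in, while the arm keeps its last pose, push and grip.
It also fails if it takes over 64 s, if anything falls off the work surface, if the arm or the gripper's body presses on something with over 40 N, if the wrist force passes 120 N, or if a joint passes its speed limit or range.

### The arm

A 7-joint arm with a two-finger parallel gripper is mounted at the origin on the work surface. World frame = base frame: x ahead of the robot, y to its left, z up, the work surface at z = 0. Lengths are in mm, angles in rad, forces in N, time in s.
With the tool pointing down it reaches from about 400 to 875 mm from the base axis. Payload 4.4 kg.
Tool frame: the origin (TCP) lies midway between the tips of the shut fingers; the grasp point (between the pads) lies 19 mm behind it; z points along the fingers, y is the line along which they close (so a half turn about z gives the same grasp; the last joint's range is limited). The gripper opens to 85 mm and grips with 20 to 120 N. Pads are 22 mm wide; open, the fingers measure 114 mm over their backs; the gripper's body (76 mm by 85 mm) begins 54 mm behind the grasp point. The pads swing forward as they close: fully open they stand 13 mm farther back than shut.
Start: joints at [-1.397, 0.628, 0.038, 1.517, -0.027, 0.996, -0.02], TCP at [154.355, 631.421, 231.313] pointing down, gripper open.
Joint ranges: [-3.06, 3.06], [-0.37, 2.12], [-1.25, 1.32], [0.18, 2.47], [-1.1, 4.24], [0.23, 1.98], [-2.94, 2.94]. Speed limits (rad/s): [2.57, 2.57, 3.14, 3.14, 3.14, 3.14, 3.14].

### API

Orientations are given as [roll, pitch, yaw] about the fixed x, y, z axes, in that order (R = Rz(yaw) Ry(pitch) Rx(roll)).
In Python, from cell import read_state, get_image, finish_job gives the robot as it stands.
- The arm moves only by the tool send_rows, never from a script. Its argument "series" is a list of rows, each an object of numbers: "ax", "ay", "az": the turn, a rotation vector about the tool's x, y, z in rad; "dx", "dy", "dz": the shift along the tool's x, y, z in cm; "hand": the closure, from 0 (fully open) to 1 (shut). In form: [{"ax": .., "ay": .., "az": .., "dx": .., "dy": .., "dz": .., "hand": ..}, ...]. A call has 1 to 10 rows; each row is the pose to reach, as a shift and turn from the pose commanded when the call began, along the tool's axes at that moment; what a row does not reach only later rows make up. A row lasts 1/10 s, in which the tool goes at most 50 mm and 8.59 degrees, less where a joint would pass 70% of its speed; a pose out of reach is approached as far as the arm can. A call with a gripper value outside its range is refused whole. The fingers move at their own pace and stop on an object; the grip force is fixed at half the most. Time passes only in rows, so rows that repeat a pose let the fingers close. It gives the time, the measured TCP pose, the force, the opening and the grip force at its end, in the units of the state.
- read_state(): the state, without advancing time (a new reading comes with each control period).
- get_image(name): name is "scene" or "top"; returns a dict with "pixels" (420x560x3 uint8, red, green, blue), "mtx" (3x3 intrinsics, pixels), "R" (3x3) and "t" (3): a world point X has camera coordinates R X + t. Camera axes: x right, y down, z forward; pixel columns grow to the right and rows downward; lengths in mm; the calibration is good to about 2 mm. A picture is of the moment at which its call begins. There is no depth.
- finish_job(): hands the job in; it is judged then, once.
The state is a dict: "clock": time; "qpos": joint angles; "qd": joint speeds; "tau": joint torques, N m; "eef_pos": TCP position; "tool_rot": TCP orientation; "force": force on the tool from outside, world axes, zero at the start; "torque": the same for the moment, N m; "width": finger opening in mm; "gripper_force": force on a finger pad.
Only numpy, scipy, OpenCV 4.12 (cv2) and the standard library are available. Lean on these libraries where they do the work, as an engineer would, in place of code of your own. Each camera call takes 0.05 s, during which the arm holds its last target. There are 200 camera calls.

## Working session

There is one attempt and no reset: what is moved stays moved. The work goes in short steps, Python scripts to look and compute and a tool call to move; the robot and the scene stay as the last step left them, time stands still between calls to the robot, and variables do not carry over. Pictures are saved under pics/ and viewed, at most 10 in all, crops included, and the job is handed in when it is done.

Besides the shell and the picture viewer there is one more tool, called after "Request:" as a command line: name --argument value ..., lists and objects as JSON in quotes. send_rows: Moves the arm, as the interface text tells. Its arguments: {"type":"object","properties":{"series":{"type":"array","items":{"type":"object","properties":{"ax":{"type":"number"},"ay":{"type":"number"},"az":{"type":"number"},"dx":{"type":"number"},"dy":{"type":"number"},"dz":{"type":"number"},"hand":{"type":"number"}}}}},"required":["series"]}

```bash
mkdir -p pics; ls; python3 - <<'E'
from cell import *
import cv2
s=read_state(); print(s)
for n in("scene","top"):
    g=get_image(n); cv2.imwrite(f"pics/{n}0.png",g["pixels"][:,:,::-1]); print(n,g["mtx"].tolist(),g["R"].tolist(),g["t"])
E
```

```text
pics
{'clock': 0.0, 'qpos': array([-1.39682781,  0.6293662 ,  0.03842772,  1.51835907, -0.02701174,
        0.99631529, -0.02001107]), 'qd': array([-0.00096493, -0.00210822, -0.00080797,  0.00071439, -0.0019146 ,
        0.00033603,  0.00013384]), 'tau': array([ 2.84442995e-04, -5.63417423e+01,  1.22614793e+00, -1.93434674e+01,
        1.10481508e-02,  1.06311188e-02,  1.97582345e-06]), 'eef_pos': array([154.17171846, 630.80436766, 230.37868561]), 'tool_rot': array([-3.13966221e+00,  8.31806587e-06,  2.90181840e+00]), 'force': array([ 0.38716154, -0.58207008,  0.47737351]), 'torque': array([ 0.03995599,  0.04655613, -0.04030216]), 'gripper_force': 0.0, 'width': 85.38484853068664}
scene [[435.1954981105545, 0.0, 278.9239460951288], [0.0, 435.1954981105545, 212.4064661256769], [0.0, 0.0, 1.0]] [[0.35340933496948457, 0.9354663109267884, -0.002150134286941722], [0.6808588574675299, -0.25879615045225735, -0.6851684236150282], [-0.6415084240790895, 0.24068097895786827, -0.7283814990809733]] [-175.85098491 -314.5588059  1469.99137847]
top [[528.980049967671, 0.0, 277.2499090592095], [0.0, 528.980049967671, 205.7947843624685], [0.0, 0.0, 1.0]] [[-0.002629552213520899, -0.9999885992508598, -0.003985827826142682], [-0.9963368604444635, 0.002960598341058593, -0.08546400047465813], [0.08547482655627801, 0.0037464951309467017, -0.9963332865057796]] [ -24.98085458  540.79992656 1468.89641829]
```

View pics/scene0.png

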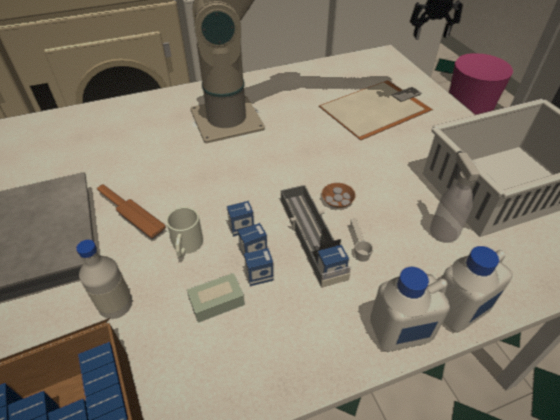

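View pics/top0.png

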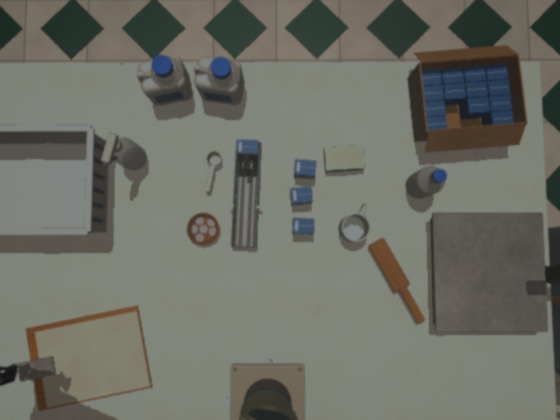

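The top view shows the tray at about cols 233–260, rows 140–250. The three loose cartons are near (305,169), (301,196) and (303,226), the mug at (355,228) and the green box at (345,158). I'll enlarge that area to measure it.

```bash
python3 - <<'E'
import cv2
a=cv2.imread("pics/top0.png")[130:260,190:390]
cv2.imwrite("pics/top_c.png",cv2.resize(a,None,fx=4,fy=4,interpolation=cv2.INTER_CUBIC)*1)
E
```

```text
(no output)
```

View pics/top_c.png

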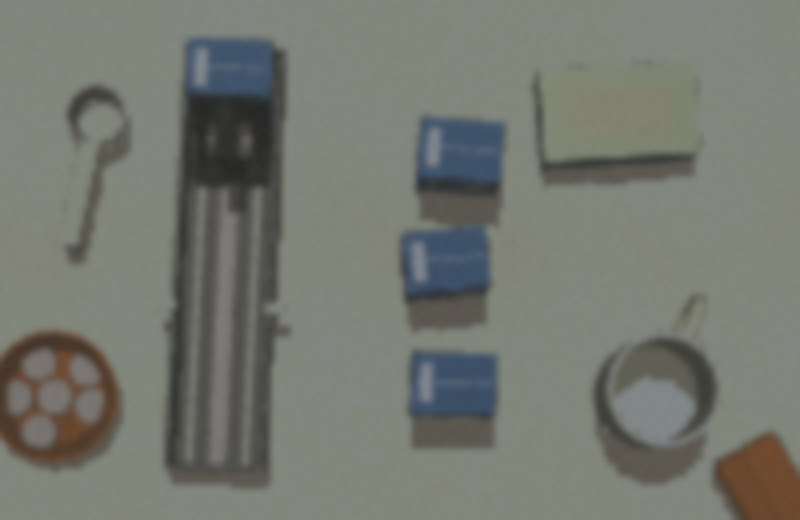

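The enlarged crop (4×, offset 190,130) shows these points:
- **Tray:** rim corners at about (186,40), (273,40), (268,468) and (168,468).
- **Load tabs:** about (170,325) and (283,328).
- **Carton tops:** about (461,150), (446,262) and (453,383).

Next I'll measure these by segmentation.

```bash
cat > h.py <<'E'
import numpy as np, cv2
from cell import *
def world(g,uv,z):
    uv=np.atleast_2d(uv).astype(float); K=np.array(g["mtx"]);R=np.array(g["R"]);t=np.array(g["t"])
    d=np.c_[uv,np.ones(len(uv))]@np.linalg.inv(K).T@R; c=-R.T@t
    return c+d*((z-c[2])/d[:,2])[:,None]
def proj(g,X):
    p=(np.atleast_2d(X)@np.array(g["R"]).T+g["t"])@np.array(g["mtx"]).T; return p[:,:2]/p[:,2:]
def tops(g,roi,z,n,thr):
    x0,y0,x1,y1=roi; s=8
    a=cv2.resize(g["pixels"][y0:y1,x0:x1],None,fx=s,fy=s,interpolation=cv2.INTER_CUBIC).astype(int)
    m=((a[:,:,2]>thr)&(a[:,:,2]-a[:,:,0]>18)).astype(np.uint8)
    m=cv2.morphologyEx(m,cv2.MORPH_CLOSE,np.ones((57,57)))
    cs=sorted(cv2.findContours(m,0,2)[0],key=cv2.contourArea)[-n:]
    out=[]
    for c in cs:
        w=world(g,(c[:,0]+.5)/s+[x0-.5,y0-.5],z)[:,:2].astype(np.float32)
        (cx,cy),(w_,h_),an=cv2.minAreaRect(w)
        if w_>h_: w_,h_,an=h_,w_,an-90
        an=(an+90)%180-90
        out.append((cx,cy,an,w_,h_))
    return sorted(out)
E
python3 - <<'E'
from h import *
np.set_printoptions(precision=1,suppress=True)
g=get_image("top")
print(g["pixels"][160:185,305])
for r in tops(g,(280,150,325,245),74,3,80): print(np.round(r,1))
print("front",np.round(tops(g,(225,130,270,160),79,1,80),1))
f=lambda p:np.array(p)/4+[190-.375,130-.375]
print("tray rim",world(g,f([(186,40),(273,40),(268,468),(168,468)]),39))
print("tabs",world(g,f([(170,325),(283,328)]),39))
print("mug rim c",world(g,f([(657,390)]),88),"box",world(g,f([(538,70),(695,65),(545,162)]),42),"dish",world(g,f([(55,397)]),22),"scoop",world(g,f([(98,115)]),34))
E
```

```text
[[ 78  94 108]
 [ 65  84 106]
 [ 64  84 107]
 [ 63  82 106]
 [ 64  82 106]
 [ 66  85 108]
 [ 71  90 111]
 [ 73  90 110]
 [ 67  86 107]
 [ 64  83 106]
 [ 62  82 105]
 [ 63  83 106]
 [ 62  82 104]
 [ 60  79 101]
 [ 55  69  86]
 [ 54  61  69]
 [ 53  56  58]
 [ 54  57  55]
 [ 68  68  65]
 [ 81  78  73]
 [ 89  85  78]
 [ 91  88  80]
 [ 91  86  79]
 [ 90  85  78]
 [ 90  87  78]]
[482.6 -96.1  -0.3  41.5  58.1]
[567.1 -91.7   5.6  42.9  58.2]
[ 642.8 -102.3   -4.4   42.6   57.8]
front [[700.3  56.1  -3.   39.3  59.3]]
tray rim [[727.1  89.   39. ]
 [726.9  27.6  39. ]
 [425.9  30.9  39. ]
 [426.1 100.3  39. ]]
tabs [[525.5  99.3  39. ]
 [523.2  20.5  39. ]]
mug rim c [[ 477.  -232.4   88. ]] box [[ 704.2 -158.7   42. ]
 [ 707.4 -269.    42. ]
 [ 638.9 -163.    42. ]] dish [[476.3 181.5  22. ]] scoop [[674.7 151.3  34. ]]
```

The fitted carton tops come out at 42×58 mm, so those poses hold up. The tray yaw needs a better measurement, so I'll rectify both views onto the rim plane (z=39).

```bash
cat >> h.py <<'E'
def rect(g,x0,y0,w,h,z,s):
    "world x to the right, world y up; px = s*(x-x0), s*(y0+h-y)"
    q=np.float32([[0,0],[w*s,0],[w*s,h*s],[0,h*s]])
    X=np.c_[q[:,0]/s+x0,y0+h-q[:,1]/s,np.full(4,z)]
    H=cv2.getPerspectiveTransform(np.float32(proj(g,X)),q)
    return cv2.warpPerspective(g["pixels"],H,(w*s,h*s),flags=cv2.INTER_CUBIC)
E
python3 - <<'E'
from h import *
o=[]
for n in("top","scene"):
    a=rect(get_image(n),410,-10,340,150,39,2)
    a=cv2.normalize(a,None,0,255,cv2.NORM_MINMAX)
    for k in range(0,340,20): cv2.line(a,(2*k,0),(2*k,6 if k%100 else 12),(255,0,0),1)
    for k in range(0,150,10): cv2.line(a,(0,300-2*k),(6,300-2*k),(255,0,0),1)
    o.append(a)
cv2.imwrite("pics/rim.png",np.vstack(o)[:,:,::-1])
E
```

```text
(no output)
```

View pics/rim.png

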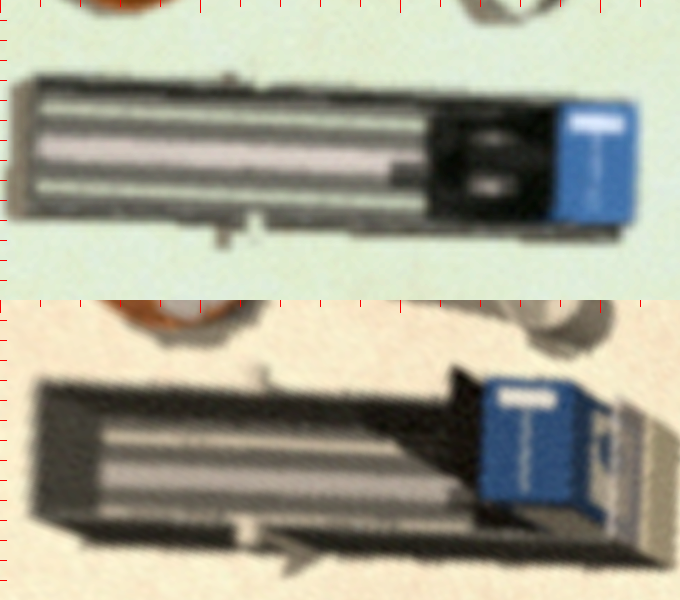

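The rectified views show the rim at rear px (38,78)–(38,219), with the right tab at px (255,228) and the left tab at (260,84). That gives:
- **Tray:** yaw about -2.4° and centre near (574,60).
- **Pull web:** near (654,57).

I'll move over the middle carton at (567,-92), which is turned +5.6°.

Request:
send_rows --series '[{"dx":-57.3,"dy":-60.4,"dz":0,"az":-0.338,"hand":0},{"dx":-57.3,"dy":-60.4,"dz":0,"az":-0.338,"hand":0},{"dx":-57.3,"dy":-60.4,"dz":0,"az":-0.338,"hand":0},{"dx":-57.3,"dy":-60.4,"dz":0,"az":-0.338,"hand":0},{"dx":-57.3,"dy":-60.4,"dz":0,"az":-0.338,"hand":0},{"dx":-57.3,"dy":-60.4,"dz":0,"az":-0.338,"hand":0},{"dx":-57.3,"dy":-60.4,"dz":0,"az":-0.338,"hand":0},{"dx":-57.3,"dy":-60.4,"dz":0,"az":-0.338,"hand":0},{"dx":-57.3,"dy":-60.4,"dz":0,"az":-0.338,"hand":0},{"dx":-57.3,"dy":-60.4,"dz":0,"az":-0.338,"hand":0}]'

```text
invalid input at $.series[0]: expected keys ax, ay, az, dx, dy, dz, hand
```

```bash
cat > mv.py <<'E'
"mv.py x y z yaw_deg: move from the measured pose, in the tool's axes (cm, rad)"
import sys
from h import *
from scipy.spatial.transform import Rotation as Ro
s=read_state(); R=Ro.from_euler("xyz",s["tool_rot"])
print("clock %.2f"%s["clock"],"q",np.round(s["qpos"],2),"pos",np.round(s["eef_pos"],1),"rot",np.round(s["tool_rot"],3),"w %.1f F"%s["width"],np.round(s["force"],1))
a=[float(v) for v in sys.argv[1:]]
for i in range(0,len(a),4):
    T=Ro.from_euler("xyz",[np.pi,0,np.radians(180+a[i+3])])
    print("d(cm)",np.round(R.inv().apply(np.array(a[i:i+3])-s["eef_pos"])/10,2),"turn",np.round((R.inv()*T).as_rotvec(),3))
E
python3 mv.py 567 -92 130 5.6
```

```text
clock 0.25 q [-1.4   0.63  0.04  1.52 -0.03  1.   -0.02] pos [154.2 631.2 230.9] rot [-3.141 -0.     2.902] w 85.6 F [-0.8  0.1 -0.2]
d(cm) [-57.27 -60.44  10.14] turn [-0.001 -0.    -0.337]
```

All keys are needed in each row.

Request:
send_rows --series '[{"ax":0,"ay":0,"dx":-57.3,"dy":-60.4,"dz":0,"az":-0.338,"hand":0},{"ax":0,"ay":0,"dx":-57.3,"dy":-60.4,"dz":0,"az":-0.338,"hand":0},{"ax":0,"ay":0,"dx":-57.3,"dy":-60.4,"dz":0,"az":-0.338,"hand":0},{"ax":0,"ay":0,"dx":-57.3,"dy":-60.4,"dz":0,"az":-0.338,"hand":0},{"ax":0,"ay":0,"dx":-57.3,"dy":-60.4,"dz":0,"az":-0.338,"hand":0},{"ax":0,"ay":0,"dx":-57.3,"dy":-60.4,"dz":0,"az":-0.338,"hand":0},{"ax":0,"ay":0,"dx":-57.3,"dy":-60.4,"dz":0,"az":-0.338,"hand":0},{"ax":0,"ay":0,"dx":-57.3,"dy":-60.4,"dz":0,"az":-0.338,"hand":0},{"ax":0,"ay":0,"dx":-57.3,"dy":-60.4,"dz":0,"az":-0.338,"hand":0},{"ax":0,"ay":0,"dx":-57.3,"dy":-60.4,"dz":0,"az":-0.338,"hand":0}]'

```text
clock: 1.25
eef_pos: [403.3, 195.5, 231.6]
tool_rot: [3.141, 0.001, -3.043]
force: [1.0, 0.9, 0.3]
width: 85.2
gripper_force: 0.0
```

```bash
python3 mv.py 567 -92 130 5.6
```

```text
clock 1.25 q [-0.5   0.34 -0.01  2.05  0.01  0.74  1.15] pos [403.3 195.5 231.6] rot [ 3.141e+00  1.000e-03 -3.043e+00] w 85.2 F [1.  0.9 0.3]
d(cm) [-13.46 -30.23  10.16] turn [0.    0.001 0.001]
```

Request:
send_rows --series '[{"ax":0,"ay":0,"dx":-13.5,"dy":-30.2,"dz":0,"az":0,"hand":0},{"ax":0,"ay":0,"dx":-13.5,"dy":-30.2,"dz":0,"az":0,"hand":0},{"ax":0,"ay":0,"dx":-13.5,"dy":-30.2,"dz":0,"az":0,"hand":0},{"ax":0,"ay":0,"dx":-13.5,"dy":-30.2,"dz":0,"az":0,"hand":0},{"ax":0,"ay":0,"dx":-13.5,"dy":-30.2,"dz":8,"az":0,"hand":0},{"ax":0,"ay":0,"dx":-13.5,"dy":-30.2,"dz":8,"az":0,"hand":0},{"ax":0,"ay":0,"dx":-13.5,"dy":-30.2,"dz":8,"az":0,"hand":0},{"ax":0,"ay":0,"dx":-13.5,"dy":-30.2,"dz":8,"az":0,"hand":0},{"ax":0,"ay":0,"dx":-13.5,"dy":-30.2,"dz":8,"az":0,"hand":0},{"ax":0,"ay":0,"dx":-13.5,"dy":-30.2,"dz":8,"az":0,"hand":0}]'

```text
clock: 2.25
eef_pos: [566.3, -88.6, 151.6]
tool_rot: [3.141, 0.0, -3.042]
force: [0.7, 0.9, -0.3]
width: 85.4
gripper_force: 0.0
```

```bash
python3 mv.py 567 -92 25 5.6 566 -96 25 -2.4
```

```text
clock 2.25 q [ 0.09  0.62  0.02  1.82 -0.02  0.71  1.8 ] pos [566.3 -88.6 151.6] rot [ 3.141  0.    -3.042] w 85.4 F [ 0.7  0.9 -0.3]
d(cm) [-0.04 -0.36 12.66] turn [0.001 0.    0.002]
d(cm) [ 0.1  -0.75 12.66] turn [0.001 0.    0.141]
```

Request:
send_rows --series '[{"ax":0,"ay":0,"dx":0,"dy":-0.3,"dz":4,"az":0,"hand":0},{"ax":0,"ay":0,"dx":0,"dy":-0.3,"dz":8,"az":0,"hand":0},{"ax":0,"ay":0,"dx":0,"dy":-0.3,"dz":11,"az":0,"hand":0},{"ax":0,"ay":0,"dx":0,"dy":-0.3,"dz":12.6,"az":0,"hand":0},{"ax":0,"ay":0,"dx":0,"dy":-0.3,"dz":12.6,"az":0,"hand":0},{"ax":0,"ay":0,"dx":0,"dy":-0.3,"dz":12.6,"az":0,"hand":1},{"ax":0,"ay":0,"dx":0,"dy":-0.3,"dz":12.6,"az":0,"hand":1},{"ax":0,"ay":0,"dx":0,"dy":-0.3,"dz":12.6,"az":0,"hand":1},{"ax":0,"ay":0,"dx":0,"dy":-0.3,"dz":12.6,"az":0,"hand":1},{"ax":0,"ay":0,"dx":0,"dy":-0.3,"dz":12.6,"az":0,"hand":1}]'

```text
clock: 3.25
eef_pos: [568.3, -92.7, 27.3]
tool_rot: [-3.141, 0.004, -3.043]
force: [-0.4, 1.2, 7.1]
width: 57.6
gripper_force: 64.8
```

```bash
python3 mv.py 566 -96 25 -2.4
```

```text
clock 3.25 q [ 0.11  0.81  0.01  1.87 -0.02  0.45  1.8 ] pos [568.3 -92.7  27.3] rot [-3.141  0.004 -3.043] w 57.6 F [-0.4  1.2  7.1]
d(cm) [ 0.26 -0.31  0.23] turn [-0.     0.004  0.141]
```

Request:
send_rows --series '[{"ax":0,"ay":0,"dx":0,"dy":0,"dz":-0.5,"az":0,"hand":1},{"ax":0,"ay":0,"dx":0.2,"dy":-0.2,"dz":-0.5,"az":0.07,"hand":1},{"ax":0,"ay":0,"dx":0.3,"dy":-0.3,"dz":-0.5,"az":0.14,"hand":1},{"ax":0,"ay":0,"dx":0.3,"dy":-0.3,"dz":-0.5,"az":0.14,"hand":1},{"ax":0,"ay":0,"dx":0.3,"dy":-0.3,"dz":0,"az":0.14,"hand":1},{"ax":0,"ay":0,"dx":0.3,"dy":-0.3,"dz":0,"az":0.14,"hand":1},{"ax":0,"ay":0,"dx":0.3,"dy":-0.3,"dz":0,"az":0.14,"hand":0},{"ax":0,"ay":0,"dx":0.3,"dy":-0.3,"dz":0,"az":0.14,"hand":0},{"ax":0,"ay":0,"dx":0.3,"dy":-0.3,"dz":0,"az":0.14,"hand":0},{"ax":0,"ay":0,"dx":0.3,"dy":-0.3,"dz":0,"az":0.14,"hand":0}]'

```text
clock: 4.25
eef_pos: [563.8, -96.2, 25.0]
tool_rot: [3.141, -0.001, 3.1]
force: [-0.7, -0.1, 0.4]
width: 85.3
gripper_force: 0.0
```

```bash
python3 mv.py 643 -102.3 110 -4.4
```

```text
clock 4.25 q [ 0.09  0.82  0.04  1.88 -0.07  0.45  1.72] pos [563.8 -96.2  25. ] rot [ 3.141e+00 -1.000e-03  3.100e+00] w 85.3 F [-0.7 -0.1  0.4]
d(cm) [-7.93 -0.28 -8.51] turn [ 0.    -0.001  0.035]
```

Request:
send_rows --series '[{"ax":0,"ay":0,"dx":0,"dy":0,"dz":-4.5,"az":0,"hand":0},{"ax":0,"ay":0,"dx":0,"dy":0,"dz":-9,"az":0,"hand":0},{"ax":0,"ay":0,"dx":-4,"dy":-0.2,"dz":-9,"az":0.03,"hand":0.15},{"ax":0,"ay":0,"dx":-7.9,"dy":-0.2,"dz":-9,"az":0.035,"hand":0.15},{"ax":0,"ay":0,"dx":-7.9,"dy":-0.2,"dz":-9,"az":0.035,"hand":0.15},{"ax":0,"ay":0,"dx":-7.9,"dy":-0.2,"dz":-9,"az":0.035,"hand":0.15}]'

```text
clock: 4.85
eef_pos: [642.6, -101.3, 114.5]
tool_rot: [3.142, -0.001, 3.065]
force: [-0.1, 0.4, -0.6]
width: 72.6
gripper_force: 0.0
```

```bash
python3 mv.py 643 -101.5 25 -4.4; python3 - <<'E'
from h import *
g=get_image("top")
for r in tops(g,(280,180,325,245),74,2,80): print(np.round(r,1))
E
```

```text
clock 4.85 q [ 0.07  0.76  0.08  1.62 -0.08  0.76  1.67] pos [ 642.6 -101.3  114.5] rot [ 3.142e+00 -1.000e-03  3.065e+00] w 72.6 F [-0.1  0.4 -0.6]
d(cm) [-0.05 -0.01  8.95] turn [ 0.    -0.001  0.001]
```

Request:
send_rows --series '[{"ax":0,"ay":0,"dx":0,"dy":0,"dz":4.5,"az":0,"hand":0.15},{"ax":0,"ay":0,"dx":0,"dy":0,"dz":8,"az":0,"hand":0.15},{"ax":0,"ay":0,"dx":0,"dy":0,"dz":8.9,"az":0,"hand":0.15},{"ax":0,"ay":0,"dx":0,"dy":0,"dz":8.9,"az":0,"hand":0.15},{"ax":0,"ay":0,"dx":0,"dy":0,"dz":8.9,"az":0,"hand":1},{"ax":0,"ay":0,"dx":0,"dy":0,"dz":8.9,"az":0,"hand":1},{"ax":0,"ay":0,"dx":0,"dy":0,"dz":8.9,"az":0,"hand":1},{"ax":0,"ay":0,"dx":0,"dy":0,"dz":8.9,"az":0,"hand":1}]'

```text
clock: 5.7
eef_pos: [644.0, -101.7, 28.0]
tool_rot: [-3.141, 0.003, 3.065]
force: [-1.1, 0.2, 6.0]
width: 57.7
gripper_force: 64.6
```

```bash
python3 mv.py 610 -98 25 -2.4 607 -97.8 25 -2.4
```

```text
clock 5.70 q [ 0.08  0.88  0.06  1.65 -0.09  0.61  1.68] pos [ 644.  -101.7   28. ] rot [-3.141e+00  3.000e-03  3.065e+00] w 57.7 F [-1.1  0.2  6. ]
d(cm) [3.42 0.11 0.29] turn [-0.     0.003 -0.035]
d(cm) [3.72 0.11 0.29] turn [-0.     0.003 -0.035]
```

Request:
send_rows --series '[{"ax":0,"ay":0,"dx":0,"dy":0,"dz":-0.6,"az":0,"hand":1},{"ax":0,"ay":0,"dx":1.5,"dy":0.1,"dz":-0.6,"az":-0.035,"hand":1},{"ax":0,"ay":0,"dx":3.2,"dy":0.1,"dz":-0.6,"az":-0.035,"hand":1},{"ax":0,"ay":0,"dx":3.2,"dy":0.1,"dz":-0.3,"az":-0.035,"hand":1},{"ax":0,"ay":0,"dx":3.4,"dy":0.1,"dz":-0.1,"az":-0.035,"hand":1},{"ax":0,"ay":0,"dx":3.6,"dy":0.1,"dz":0,"az":-0.035,"hand":1},{"ax":0,"ay":0,"dx":3.8,"dy":0.1,"dz":0,"az":-0.035,"hand":1},{"ax":0,"ay":0,"dx":3.95,"dy":0.1,"dz":0,"az":-0.035,"hand":1},{"ax":0,"ay":0,"dx":3.95,"dy":0.1,"dz":0,"az":-0.035,"hand":1},{"ax":0,"ay":0,"dx":3.95,"dy":0.1,"dz":0,"az":-0.035,"hand":1}]'

```text
clock: 6.7
eef_pos: [608.1, -97.9, 28.1]
tool_rot: [-3.141, 0.008, 3.1]
force: [3.2, -0.6, 6.0]
width: 57.3
gripper_force: 64.9
```

Request:
send_rows --series '[{"ax":0,"ay":0,"dx":0,"dy":0,"dz":0,"az":0,"hand":0.15},{"ax":0,"ay":0,"dx":0,"dy":0,"dz":0,"az":0,"hand":0.15},{"ax":0,"ay":0,"dx":0,"dy":0,"dz":0,"az":0,"hand":0.15},{"ax":0,"ay":0,"dx":0,"dy":0,"dz":-4.5,"az":0,"hand":0.15},{"ax":0,"ay":0,"dx":0,"dy":0,"dz":-9,"az":0,"hand":0},{"ax":0,"ay":0,"dx":4.5,"dy":0,"dz":-9,"az":0,"hand":0},{"ax":0,"ay":0,"dx":8.5,"dy":0,"dz":-9,"az":-0.02,"hand":0},{"ax":0,"ay":0,"dx":12.2,"dy":0,"dz":-9,"az":-0.035,"hand":0},{"ax":0,"ay":0,"dx":12.2,"dy":0,"dz":-9,"az":-0.035,"hand":0}]'

```text
clock: 7.6
eef_pos: [474.5, -92.2, 115.9]
tool_rot: [3.141, -0.009, 3.134]
force: [0.5, -0.1, -0.3]
width: 85.7
gripper_force: 0.0
```

```bash
python3 mv.py 483.5 -96 25 -0.3
```

```text
clock 7.60 q [ 0.1   0.58  0.05  2.07 -0.05  0.49  1.75] pos [474.5 -92.2 115.9] rot [ 3.141 -0.009  3.134] w 85.7 F [ 0.5 -0.1 -0.3]
d(cm) [-0.98 -0.38  9.08] turn [ 0.001 -0.009 -0.003]
```

Request:
send_rows --series '[{"ax":0,"ay":0,"dx":0,"dy":0,"dz":0,"az":0,"hand":0},{"ax":0,"ay":0,"dx":0,"dy":0,"dz":0,"az":0,"hand":0}]'

```text
clock: 7.8
eef_pos: [483.3, -92.5, 116.4]
tool_rot: [-3.141, 0.002, 3.135]
force: [-0.1, -1.0, 0.5]
width: 85.2
gripper_force: 0.0
```

```bash
python3 mv.py 483.5 -96 25 -0.3
```

```text
clock 7.80 q [ 0.1   0.59  0.05  2.06 -0.05  0.49  1.75] pos [483.3 -92.5 116.4] rot [-3.141e+00  2.000e-03  3.135e+00] w 85.2 F [-0.1 -1.   0.5]
d(cm) [-0.   -0.35  9.14] turn [-0.     0.002 -0.001]
```

Request:
send_rows --series '[{"ax":0,"ay":0,"dx":0,"dy":-0.3,"dz":4.5,"az":0,"hand":0},{"ax":0,"ay":0,"dx":0,"dy":-0.35,"dz":8,"az":0,"hand":0},{"ax":0,"ay":0,"dx":0,"dy":-0.35,"dz":9.1,"az":0,"hand":0},{"ax":0,"ay":0,"dx":0,"dy":-0.35,"dz":9.1,"az":0,"hand":0},{"ax":0,"ay":0,"dx":0,"dy":-0.35,"dz":9.1,"az":0,"hand":1},{"ax":0,"ay":0,"dx":0,"dy":-0.35,"dz":9.1,"az":0,"hand":1},{"ax":0,"ay":0,"dx":0,"dy":-0.35,"dz":9.1,"az":0,"hand":1},{"ax":0,"ay":0,"dx":0,"dy":-0.35,"dz":9.1,"az":0,"hand":1},{"ax":0,"ay":0,"dx":0,"dy":-0.35,"dz":9.1,"az":0,"hand":1}]'

```text
clock: 8.7
eef_pos: [483.1, -96.2, 26.8]
tool_rot: [-3.141, 0.003, 3.135]
force: [-0.4, -0.2, 7.6]
width: 57.5
gripper_force: 64.5
```

```bash
python3 mv.py 512 -94 25 -2.4 520 -94.2 25 -2.4;  python3 - <<'E'
from h import *
g=get_image("scene"); a=rect(g,440,-200,260,150,74,3)
cv2.imwrite("pics/s1.png",cv2.convertScaleAbs(a,alpha=1.6)[:,:,::-1])
E
```

```text
clock 8.70 q [ 0.12  0.76  0.03  2.1  -0.06  0.28  1.77] pos [483.1 -96.2  26.8] rot [-3.141e+00  3.000e-03  3.135e+00] w 57.5 F [-0.4 -0.2  7.6]
d(cm) [-2.89  0.24  0.19] turn [-0.     0.003  0.035]
d(cm) [-3.69  0.23  0.2 ] turn [-0.     0.003  0.035]
```

View pics/s1.png

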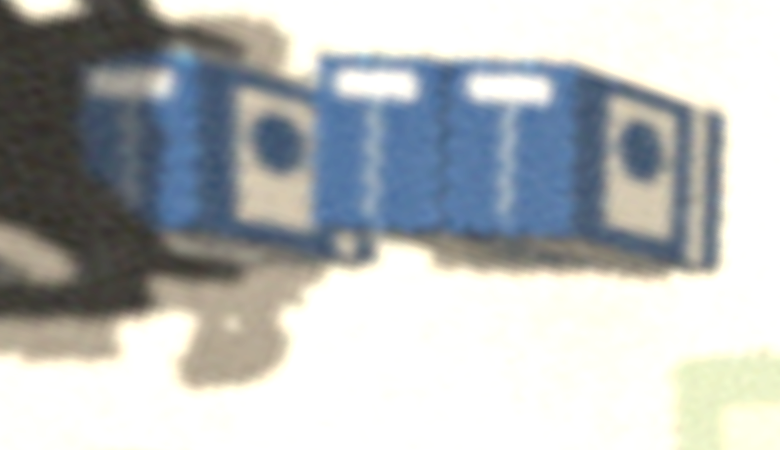

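The rectified scene crop shows the middle and far cartons touching, with tops at px 320–445 and 447–578 (x 547–633). The held near carton's front edge is at px 198 (x 506), so contact is about 41 mm ahead.

Request:
send_rows --series '[{"ax":0,"ay":0,"dx":0,"dy":0,"dz":-0.6,"az":0,"hand":1},{"ax":0,"ay":0,"dx":-1.5,"dy":0.2,"dz":-0.6,"az":0.035,"hand":1},{"ax":0,"ay":0,"dx":-3.2,"dy":0.2,"dz":-0.6,"az":0.035,"hand":1},{"ax":0,"ay":0,"dx":-3.2,"dy":0.2,"dz":-0.3,"az":0.035,"hand":1},{"ax":0,"ay":0,"dx":-3.4,"dy":0.2,"dz":-0.1,"az":0.035,"hand":1},{"ax":0,"ay":0,"dx":-3.7,"dy":0.2,"dz":0,"az":0.035,"hand":1},{"ax":0,"ay":0,"dx":-4.0,"dy":0.2,"dz":0,"az":0.035,"hand":1},{"ax":0,"ay":0,"dx":-4.2,"dy":0.2,"dz":0,"az":0.035,"hand":1},{"ax":0,"ay":0,"dx":-4.4,"dy":0.2,"dz":0,"az":0.035,"hand":1},{"ax":0,"ay":0,"dx":-4.4,"dy":0.2,"dz":0,"az":0.035,"hand":1}]'

```text
clock: 9.75
eef_pos: [515.6, -94.0, 27.2]
tool_rot: [3.14, -0.018, 3.099]
force: [-17.9, 0.8, 36.6]
width: 57.2
gripper_force: 67.7
```

Request:
send_rows --series '[{"ax":0,"ay":0,"dx":0,"dy":0,"dz":0,"az":0,"hand":1},{"ax":0,"ay":0,"dx":0,"dy":0,"dz":0,"az":0,"hand":0},{"ax":0,"ay":0,"dx":0,"dy":0,"dz":0,"az":0,"hand":0},{"ax":0,"ay":0,"dx":0,"dy":0,"dz":0,"az":0,"hand":0},{"ax":0,"ay":0,"dx":0,"dy":0,"dz":-4.5,"az":0,"hand":0},{"ax":0,"ay":0,"dx":0,"dy":0,"dz":-9,"az":0,"hand":0},{"ax":0,"ay":0,"dx":2,"dy":4,"dz":-11,"az":0,"hand":0},{"ax":0,"ay":0,"dx":3,"dy":9,"dz":-12,"az":0,"hand":0},{"ax":0,"ay":0,"dx":3,"dy":12,"dz":-12,"az":0,"hand":0},{"ax":0,"ay":0,"dx":3,"dy":15,"dz":-12,"az":0,"hand":0}]'

```text
clock: 10.75
eef_pos: [501.7, 59.0, 145.6]
tool_rot: [3.141, 0.0, 3.101]
force: [0.3, 0.5, -0.1]
width: 85.4
gripper_force: 0.0
```

```bash
python3 mv.py 654 57 150 -2.4; python3 - <<'E'
from h import *
g=get_image("top"); 
for n in (1,3):print(n,[np.round(r,1) for r in tops(g,(280,140,325,245),74,n,80)])
o=[cv2.convertScaleAbs(rect(get_image(n),460,-200,260,100+50,74,2),alpha=1.7) for n in("top","scene")]
cv2.imwrite("pics/s2.png",np.vstack(o)[:,:,::-1])
E
```

```text
clock 10.75 q [-0.24  0.55  0.1   2.01 -0.09  0.59  1.45] pos [501.7  59.  145.6] rot [3.141 0.    3.101] w 85.4 F [ 0.3  0.5 -0.1]
d(cm) [-15.23   0.42  -0.43] turn [0.001 0.    0.001]
1 [array([561.1, -93.4,  87.5,  58.4, 136.7])]
3 [array([561.1, -93.4,  87.5,  58.4, 136.7])]
```

View pics/s2.png

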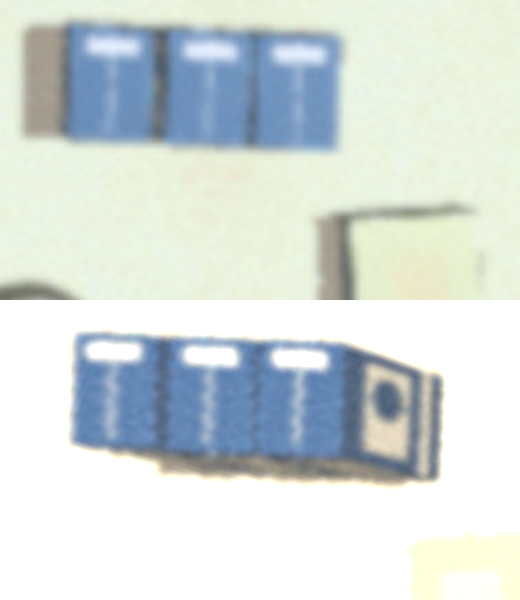

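The top view (2 px/mm, x from 460) shows the row straight at about -2.6°. Gaps remain of about 6 mm (px 155–167) and 3 mm (px 250–257), because the last slide dragged on the counter. I'll regrip the near carton and close the row with the carton lifted slightly.

Request:
send_rows --series '[{"ax":0,"ay":0,"dx":-2,"dy":-5,"dz":0,"az":0,"hand":0},{"ax":0,"ay":0,"dx":-2,"dy":-10,"dz":1,"az":0,"hand":0},{"ax":0,"ay":0,"dx":-2,"dy":-15.2,"dz":3,"az":0,"hand":0},{"ax":0,"ay":0,"dx":-2,"dy":-15.2,"dz":3,"az":0,"hand":0},{"ax":0,"ay":0,"dx":-2,"dy":-15.2,"dz":3,"az":0,"hand":0},{"ax":0,"ay":0,"dx":-2,"dy":-15.2,"dz":7,"az":0,"hand":0},{"ax":0,"ay":0,"dx":-2,"dy":-15.2,"dz":10.5,"az":0,"hand":0},{"ax":0,"ay":0,"dx":-2,"dy":-15.2,"dz":11.7,"az":0,"hand":0},{"ax":0,"ay":0,"dx":-2,"dy":-15.2,"dz":11.7,"az":0,"hand":0},{"ax":0,"ay":0,"dx":-2,"dy":-15.2,"dz":11.7,"az":0,"hand":0}]'

```text
clock: 11.9
eef_pos: [516.4, -95.2, 29.2]
tool_rot: [3.141, 0.001, 3.101]
force: [0.8, -0.2, -0.1]
width: 85.8
gripper_force: 0.0
```

Request:
send_rows --series '[{"ax":0,"ay":0,"dx":0,"dy":0,"dz":0,"az":0,"hand":1},{"ax":0,"ay":0,"dx":0,"dy":0,"dz":0,"az":0,"hand":1},{"ax":0,"ay":0,"dx":0,"dy":0,"dz":0,"az":0,"hand":1},{"ax":0,"ay":0,"dx":0,"dy":0,"dz":0,"az":0,"hand":1},{"ax":0,"ay":0,"dx":0,"dy":0,"dz":-0.3,"az":0,"hand":1},{"ax":0,"ay":0,"dx":0,"dy":0,"dz":-0.3,"az":0,"hand":1},{"ax":0,"ay":0,"dx":0,"dy":0,"dz":-0.3,"az":0,"hand":1}]'

```text
clock: 12.6
eef_pos: [515.5, -95.9, 31.4]
tool_rot: [-3.142, 0.0, 3.1]
force: [-0.5, 0.1, -0.7]
width: 57.8
gripper_force: 64.2
```

Request:
send_rows --series '[{"ax":0,"ay":0,"dx":-0.2,"dy":0.2,"dz":0,"az":0,"hand":1},{"ax":0,"ay":0,"dx":-0.4,"dy":0.2,"dz":0,"az":0,"hand":1},{"ax":0,"ay":0,"dx":-0.6,"dy":0.2,"dz":0,"az":0,"hand":1},{"ax":0,"ay":0,"dx":-0.8,"dy":0.2,"dz":0,"az":0,"hand":1},{"ax":0,"ay":0,"dx":-0.9,"dy":0.2,"dz":0,"az":0,"hand":1},{"ax":0,"ay":0,"dx":-1.0,"dy":0.2,"dz":0.05,"az":0,"hand":1},{"ax":0,"ay":0,"dx":-1.1,"dy":0.2,"dz":0.1,"az":0,"hand":1},{"ax":0,"ay":0,"dx":-1.2,"dy":0.2,"dz":0.1,"az":0,"hand":1},{"ax":0,"ay":0,"dx":-1.2,"dy":0.2,"dz":0.1,"az":0,"hand":1},{"ax":0,"ay":0,"dx":-1.2,"dy":0.2,"dz":0.1,"az":0,"hand":1}]'

```text
clock: 13.6
eef_pos: [527.7, -94.3, 30.2]
tool_rot: [3.142, 0.0, 3.1]
force: [-0.0, -0.8, -0.3]
width: 57.5
gripper_force: 64.1
```

Request:
send_rows --series '[{"ax":0,"ay":0,"dx":0,"dy":0,"dz":0.1,"az":0,"hand":1},{"ax":0,"ay":0,"dx":0,"dy":0,"dz":0.1,"az":0,"hand":0},{"ax":0,"ay":0,"dx":0,"dy":0,"dz":0.1,"az":0,"hand":0},{"ax":0,"ay":0,"dx":0,"dy":0,"dz":0.1,"az":0,"hand":0},{"ax":0,"ay":0,"dx":0,"dy":0,"dz":-4.5,"az":0,"hand":0},{"ax":0,"ay":0,"dx":0,"dy":0,"dz":-9,"az":0,"hand":0},{"ax":0,"ay":0,"dx":2,"dy":4,"dz":-11,"az":0,"hand":0},{"ax":0,"ay":0,"dx":3,"dy":9,"dz":-12,"az":0,"hand":0},{"ax":0,"ay":0,"dx":3,"dy":12,"dz":-12,"az":0,"hand":0},{"ax":0,"ay":0,"dx":3,"dy":15,"dz":-12,"az":0,"hand":0}]'

```text
clock: 14.6
eef_pos: [504.0, 58.9, 151.1]
tool_rot: [3.141, 0.001, 3.101]
force: [0.3, 0.2, -0.4]
width: 85.2
gripper_force: 0.0
```

```bash
python3 mv.py 654 57 150 -2.4; python3 - <<'E'
from h import *
g=get_image("top"); 
print([np.round(r,1) for r in tops(g,(280,140,325,245),74,1,80)])
o=[cv2.convertScaleAbs(rect(get_image(n),460,-200,260,100+50,74,2),alpha=1.7) for n in("top","scene")]
cv2.imwrite("pics/s3.png",np.vstack(o)[:,:,::-1])
E
```

```text
clock 14.60 q [-0.24  0.54  0.1   2.   -0.09  0.6   1.45] pos [504.   58.9 151.1] rot [3.141e+00 1.000e-03 3.101e+00] w 85.2 F [ 0.3  0.2 -0.4]
d(cm) [-15.     0.41   0.13] turn [0.001 0.001 0.001]
[array([567.4, -93.9,  87.4,  57.8, 127. ])]
```

View pics/s3.png

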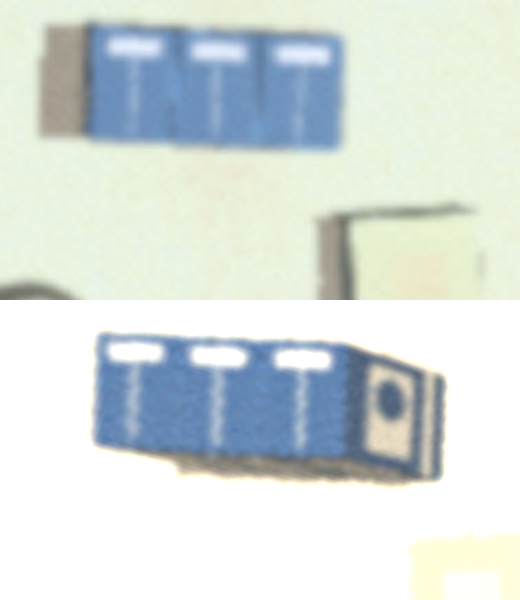

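The row measures 127 × 57.8 mm at -2.6°, with no visible gaps, so it is squared and touching. Next is the pusher web.

Request:
send_rows --series '[{"ax":0,"ay":0,"dx":-5,"dy":0.3,"dz":0,"az":0,"hand":0.3},{"ax":0,"ay":0,"dx":-10,"dy":0.3,"dz":0,"az":0,"hand":0.3},{"ax":0,"ay":0,"dx":-15,"dy":0.3,"dz":0,"az":0,"hand":0.3},{"ax":0,"ay":0,"dx":-15,"dy":0.3,"dz":0,"az":0,"hand":0.3},{"ax":0,"ay":0,"dx":-15,"dy":0.3,"dz":2,"az":0,"hand":0.3},{"ax":0,"ay":0,"dx":-15,"dy":0.3,"dz":5,"az":0,"hand":0.3},{"ax":0,"ay":0,"dx":-15,"dy":0.3,"dz":8,"az":0,"hand":0.3},{"ax":0,"ay":0,"dx":-15,"dy":0.3,"dz":9.2,"az":0,"hand":0.3},{"ax":0,"ay":0,"dx":-15,"dy":0.3,"dz":9.2,"az":0,"hand":0.3},{"ax":0,"ay":0,"dx":-15,"dy":0.3,"dz":9.2,"az":0,"hand":0.3}]'

```text
clock: 15.75
eef_pos: [654.5, 52.8, 59.1]
tool_rot: [-3.141, 0.001, 3.099]
force: [0.5, 0.4, 1.5]
width: 59.6
gripper_force: 0.0
```

Request:
send_rows --series '[{"ax":0,"ay":0,"dx":0,"dy":0,"dz":0,"az":0,"hand":0.6},{"ax":0,"ay":0,"dx":0,"dy":0,"dz":0,"az":0,"hand":0.7},{"ax":0,"ay":0,"dx":0,"dy":0,"dz":0,"az":0,"hand":0.8},{"ax":0,"ay":0,"dx":0,"dy":0,"dz":0,"az":0,"hand":0.9},{"ax":0,"ay":0,"dx":0,"dy":0,"dz":0,"az":0,"hand":1},{"ax":0,"ay":0,"dx":0,"dy":0,"dz":0,"az":0,"hand":1},{"ax":0,"ay":0,"dx":0,"dy":0,"dz":0,"az":0,"hand":1}]'

```text
clock: 16.45
eef_pos: [654.7, 56.6, 59.6]
tool_rot: [3.138, 0.002, 3.101]
force: [-0.6, 5.2, 5.5]
width: 11.6
gripper_force: 59.7
```

```bash
python3 mv.py 654 57 58 -2.4; python3 - <<'E'
from h import *
g=get_image("scene"); a=rect(g,560,-10,200,150,79,4)
cv2.imwrite("pics/p1.png",cv2.convertScaleAbs(a,alpha=1.8)[:,:,::-1])
E
```

```text
clock 16.45 q [-0.18  0.85  0.09  1.63 -0.11  0.67  1.5 ] pos [654.7  56.6  59.6] rot [3.138e+00 2.000e-03 3.101e+00] w 11.6 F [-0.6  5.2  5.5]
d(cm) [0.07 0.04 0.16] turn [0.004 0.002 0.001]
```

View pics/p1.png

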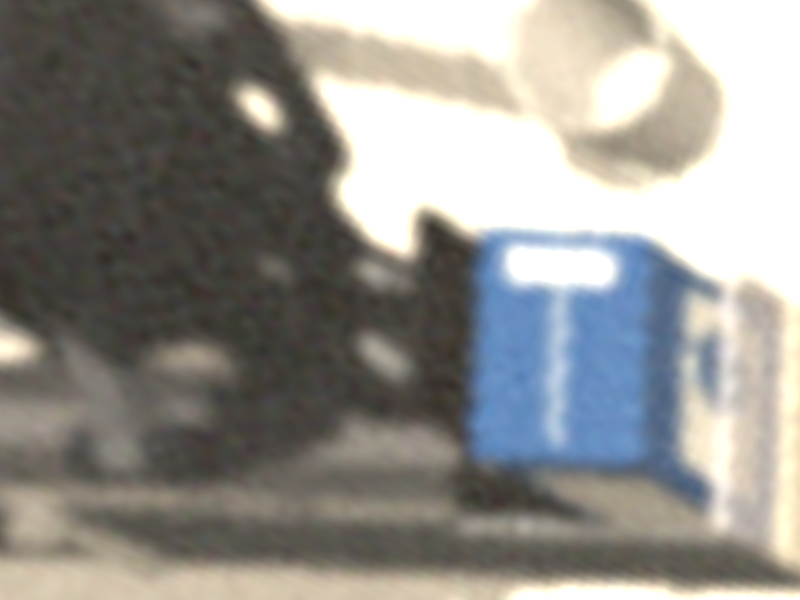

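The scene crop shows the web pinched (width 11.6 mm), the plate against the carton at px 478 (x about 680), and the carton in place. Now I'll pull along the tray's -x, which is tool +x.

Request:
send_rows --series '[{"ax":0,"ay":0,"dx":0.5,"dy":0.3,"dz":0,"az":0,"hand":1},{"ax":0,"ay":0,"dx":2,"dy":0.3,"dz":0,"az":0,"hand":1},{"ax":0,"ay":0,"dx":4,"dy":0.3,"dz":0,"az":0,"hand":1},{"ax":0,"ay":0,"dx":6,"dy":0.3,"dz":0,"az":0,"hand":1},{"ax":0,"ay":0,"dx":8,"dy":0.3,"dz":0,"az":0,"hand":1},{"ax":0,"ay":0,"dx":10,"dy":0.3,"dz":0,"az":0,"hand":1},{"ax":0,"ay":0,"dx":11.5,"dy":0.3,"dz":0,"az":0,"hand":1},{"ax":0,"ay":0,"dx":12.6,"dy":0.3,"dz":0,"az":0,"hand":1},{"ax":0,"ay":0,"dx":13.4,"dy":0.3,"dz":0,"az":0,"hand":1},{"ax":0,"ay":0,"dx":14,"dy":0.3,"dz":0,"az":0,"hand":1}]'

```text
clock: 17.5
eef_pos: [517.6, 62.8, 59.5]
tool_rot: [3.141, 0.008, 3.1]
force: [6.7, 1.8, 0.9]
width: 11.4
gripper_force: 59.3
```

Request:
send_rows --series '[{"ax":0,"ay":0,"dx":0,"dy":0,"dz":0,"az":0,"hand":1},{"ax":0,"ay":0,"dx":0,"dy":0,"dz":0,"az":0,"hand":1},{"ax":0,"ay":0,"dx":0,"dy":0,"dz":0,"az":0,"hand":1}]'

```text
clock: 17.8
eef_pos: [517.9, 62.8, 59.5]
tool_rot: [3.141, 0.008, 3.1]
force: [5.7, 1.6, 2.8]
width: 11.8
gripper_force: 59.5
```

```bash
python3 mv.py 514.8 62 59 -2.4; python3 - <<'E'
from h import *
o=[cv2.convertScaleAbs(rect(get_image(n),430,-10,260,130,z,3),alpha=1.7)[:,:,::-1] for n,z in(("scene",39),)]
o+=[cv2.resize(cv2.convertScaleAbs(get_image("scene")["pixels"][170:290,200:400],alpha=1.7)[:,:,::-1],(350,210))]
a=np.vstack([o[0],np.hstack([o[1],np.zeros((210,430,3),np.uint8)])])
cv2.imwrite("pics/p2.png",a)
E
```

```text
clock 17.80 q [-0.22  0.71  0.07  2.02 -0.12  0.4   1.47] pos [517.9  62.8  59.5] rot [3.141 0.008 3.1  ] w 11.8 F [5.7 1.6 2.8]
d(cm) [ 0.3  -0.09  0.04] turn [ 0.001  0.008 -0.   ]
```

View pics/p2.png

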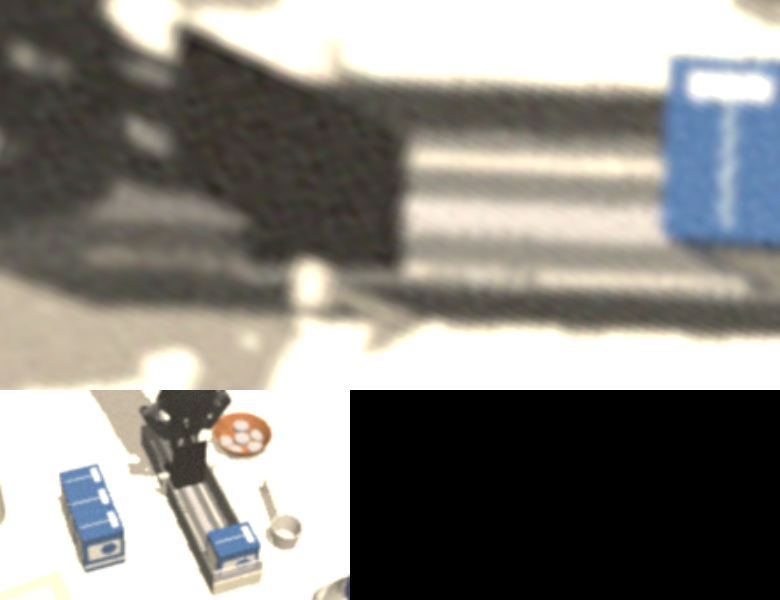

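The rectified view shows tabs at px (312,285) and (333,60), i.e. x about 534 and 541. The plate's top left corner is at (183,30) and its foot edge at about px 403. The measured travel is about 137 mm, so I'll add 3 mm and check the plate against the tabs by ray.

Request:
send_rows --series '[{"ax":0,"ay":0,"dx":0.2,"dy":-0.05,"dz":0,"az":0,"hand":1},{"ax":0,"ay":0,"dx":0.3,"dy":-0.05,"dz":0,"az":0,"hand":1},{"ax":0,"ay":0,"dx":0.3,"dy":-0.05,"dz":0,"az":0,"hand":1},{"ax":0,"ay":0,"dx":0.3,"dy":-0.05,"dz":0,"az":0,"hand":1},{"ax":0,"ay":0,"dx":0.3,"dy":-0.05,"dz":0,"az":0,"hand":1}]'

```text
clock: 18.4
eef_pos: [515.0, 62.9, 59.5]
tool_rot: [3.14, 0.008, 3.1]
force: [5.6, 2.4, 1.9]
width: 11.5
gripper_force: 59.3
```

```bash
python3 mv.py 514.8 62 59 -2.4; python3 - <<'E'
from h import *
g=get_image("scene")
pl=lambda p:np.array([430+p[0]/3,120-p[1]/3,39.])
for p,z in(((183,30),97),((403,200),5),((403,265),5),((312,285),39),((333,60),39)):
    print(p,z,np.round(world(g,proj(g,pl(p)),z),1))
a=cv2.resize(g["pixels"][180:250,270:350],None,fx=8,fy=8,interpolation=cv2.INTER_CUBIC)
a=cv2.convertScaleAbs(a,alpha=1.8); cv2.imwrite("pics/p3.png",a[:,:,::-1])
E
```

```text
clock 18.40 q [-0.22  0.71  0.07  2.03 -0.12  0.4   1.47] pos [515.   62.9  59.5] rot [3.14  0.008 3.1  ] w 11.5 F [5.6 2.4 1.9]
d(cm) [ 0.01 -0.09  0.05] turn [0.002 0.008 0.   ]
(183, 30) 97 [[542.8  82.9  97. ]]
(403, 200) 5 [[537.   66.8   5. ]]
(403, 265) 5 [[537.   44.3   5. ]]
(312, 285) 39 [[534.  25.  39.]]
(333, 60) 39 [[541. 100.  39.]]
```

View pics/p3.png

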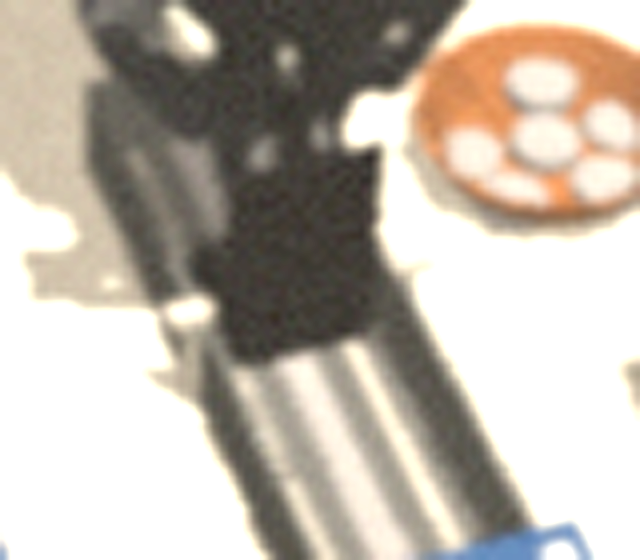

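The zoom shows the plate between the two tabs (left tab at about (190,310), right tab at about (410,255)). Travel by TCP is 139.8 mm, and the ray check agrees to within about 1 mm. The grip is holding, the row is untouched and the front carton is in place, so I'm handing in.

```bash
python3 -c "
from cell import *
print(finish_job())"
```

```text
the job is handed in; nothing more can be done
None
```

I handed the job in with the three cartons in one straight, touching row (127 mm long, parallel to the tray) and the pusher held in the gripper at about 139.8 mm of travel, level with the load marks to within about 1 mm by camera.

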